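# Heft the tubs and stage the heavy one

### The job

One of the two look-alike lidded tubs on the bench has a brass hold-down weight in it, the other only a light plastic core, and you can tell them apart only by hefting. Find the heavy tub and set it gently and upright in the teal-rimmed parts tray, ready for the next screen-gluing job. The light tub must end up standing upright on the bench, clear of the tray.

Things in the scene. Friction and masses are not known exactly. Their poses are not given: they have to be found in the camera images.
- tub_1: Closed round tub, black, ribbed grey lid that stays on; 46 mm across (lid 47), 58 mm tall. Origin: centre of its underside, z up; it stands on the bench (z = 0). Grasp across its sides from above, any yaw, e.g. 35 mm above its underside. Either tub may be the heavy one, drawn anew each run: heavy 0.39 to 0.46 kg (3.8 to 4.5 N), light 0.08 kg (0.8 N). Contents have 3 mm of play.
- tub_2: The other tub, identical to tub_1 in size and looks, with the same origin, axes and grasp; one of the two is heavy, the other light.
- parts_tray: Flat open repair tray, white with a teal rim, fixed to the bench, 83 mm (its x) by 136 mm (its y) and 14 mm high. Origin at the centre of its underside, z up. Its floor is 3 mm above the bench; inside it is 76 mm by 130 mm between rims 3 mm thick. Its long side (y axis) lies roughly along the line leading away from the robot.
Not all that is in view belongs to the job. Leave any green or purple look-alike of the tub_2 alone.

How it is judged (in metres and radians):
At the end, for the whole second after the job is handed in: The heavy tub (pressing on the tray with over 2.2 N) stands upright within 10 degrees on the tray floor, its centre within 20 mm (short side) and 50 mm (long side) of the tray's centre; the light tub stands upright within 10 degrees on the bench, outside the tray; both at rest (((x of tub_1 in the frame of parts_tray between -0.02 and 0.02 m and y of tub_1 in the frame of parts_tray between -0.05 and 0.05 m and height (world z) of tub_1 below 0.012 m and angle between each of tub_1, tub_2's own z axis and vertical below 0.17 rad and (x of tub_2 in the frame of parts_tray above 0.06 m or x of tub_2 in the frame of parts_tray below -0.06 m or y of tub_2 in the frame of parts_tray above 0.087 m or y of tub_2 in the frame of parts_tray below -0.087 m) and height (world z) of tub_2 between -0.006 and 0.006 m and contact force between tub_1 and parts_tray above 2.2 N) or (x of tub_2 in the frame of parts_tray between -0.02 and 0.02 m and y of tub_2 in the frame of parts_tray between -0.05 and 0.05 m and height (world z) of tub_2 below 0.012 m and angle between each of tub_2, tub_1's own z axis and vertical below 0.17 rad and (x of tub_1 in the frame of parts_tray above 0.06 m or x of tub_1 in the frame of parts_tray below -0.06 m or y of tub_1 in the frame of parts_tray above 0.087 m or y of tub_1 in the frame of parts_tray below -0.087 m) and height (world z) of tub_1 between -0.006 and 0.006 m and contact force between tub_2 and parts_tray above 2.2 N)) and linear speed of each of tub_1, tub_2 below 0.02 m/s); the robot touches nothing.
It fails at once if tub_1 is dropped from more than about 30 mm (moves faster than 0.8 m/s with no finger on it) (linear speed of tub_1 above 0.8 m/s and contact force between the fingers and tub_1 below 0.1 N).
It fails at once if tub_2 is dropped from more than about 30 mm (moves faster than 0.8 m/s with no finger on it) (linear speed of tub_2 above 0.8 m/s and contact force between the fingers and tub_2 below 0.1 N).
It also fails if it takes over 58 s, if anything falls off the work surface, if the arm or the gripper's body presses on something with over 40 N, if the wrist force passes 120 N, or if a joint passes its speed limit or range.

### The arm

A 7-joint arm with a two-finger parallel gripper is mounted at the origin on a cart in front of the work surface, level with it; the furniture and walls round the work are solid. World frame = base frame: x ahead of the robot, y to its left, z up, the work surface at z = 0. Lengths are in m, angles in degrees, forces in N, time in s.
With the tool pointing down it reaches from about 0.425 to 0.875 m from the base axis. Payload 4.7 kg.
Tool frame: the origin (TCP) lies at the very end of the fingers, on their centre line; the grasp point (between the pads) lies 19 mm behind it; z points along the fingers, y is the direction in which the jaws open and shut (so a half turn about z gives the same grasp; the last joint's range is limited). The gripper opens to 87 mm and grips with 3 to 60 N. Pads are 19 mm wide; open, the fingers measure 117 mm over their backs; the gripper's body (75 mm by 190 mm) begins 51 mm behind the grasp point.
Start: joints at [-69.895, 18.392, -4.016, 83.108, 1.295, 78.541, -3.26], TCP at [0.215, 0.613, 0.223] pointing down, gripper open.
Joint ranges: [-163.93, 163.93], [-17.29, 119.83], [-79.2, 71.16], [3.27, 140.29], [-89.18, 269.18], [5.43, 117.66], [-154.24, 154.24]. Speed limits (degrees/s): [147.25, 147.25, 180, 180, 180, 180, 180].

### API

Orientations are given as [roll, pitch, yaw] about the fixed x, y, z axes, in that order (R = Rz(yaw) Ry(pitch) Rx(roll)).
In Python, from cell import monitor, read_camera, camera_info, env, look_for gives the robot as it stands.
- The arm moves only by the tool servo_tool, never from a script. Its argument "commands" is one flat list of numbers, 6 for each row, row after row: the shift along the tool's x, y, z in mm, then the turn, a rotation vector about the tool's x, y, z in degrees. A call has 1 to 10 rows; each row shifts and turns the commanded pose from where the row before left it, along the tool's axes as they then stand; what a row does not reach is not made up. A row lasts 1/10 s, in which the tool goes at most 50 mm and 8.59 degrees, less where a joint would pass 70% of its speed; a pose out of reach is approached as far as the arm can. A call is refused whole if a number of a shift passes 50 or a number of a turn 8.59, either way. A call with a gripper value outside its range is refused whole. "jaw" is the finger opening in mm, from 0 to 87, set as the call begins (left out, the last holds). The fingers move at their own pace and stop on an object; "newtons" is the grip in N (left out, the last holds). Time passes only in rows, so rows that do not move let the fingers close. It gives the time, the measured TCP pose, the force and the opening at its end, in the units of the state.
- monitor.get_obs(): the state, without advancing time (a new reading comes with each control period).
- read_camera(name): name is "scene" or "top"; returns (picture, depth): 480x640x3 uint8, red, green, blue; 480x640 float32, m along the optical axis (not along the pixel's ray), 0 where there is no reading.
- camera_info(name): a dict with "camera_matrix" (3x3 intrinsics, pixels), "k1" (the pictures are not rectified: a ray, as slopes to the right and down, at radius r is drawn at 1 + k1 r^2 times it, then the intrinsics apply), "R" (3x3) and "t" (3): a world point X has camera coordinates R X + t. Camera axes: x right, y down, z forward; pixel columns grow to the right and rows downward; lengths in m; the calibration is good to about 2 mm. A picture is of the moment at which its call begins. camera_info takes no time and is no camera call.
- env.sign_off(): hands the job in, once; it reports no verdict.
Trained networks look in the newest picture that a camera, given by its name, has taken for a name from the list of things; names that differ only in an ending like _2 or _b are one class to them, and where a whole thing is asked for, a point or a joint stands for the part that bears it (a point fixed in the world has none). Each returns a list of dicts, best first, with "conf" (0 to 1); they miss things now and then, are a little off and sometimes report something else, mostly with a low value. They report only what shows in the picture. A call takes as long as a camera call. They do not tell look-alikes from the thing itself.
- look_for(camera, label): "box" ([left, top, width, height] in pixels, round what is visible of it).
The state is a dict: "time_s": time; "qpos": joint angles; "joint_velocities": joint speeds; "effort": joint torques, N m; "tool_pos": TCP position; "tool_rot": TCP orientation; "force": force on the tool from outside, world axes, zero at the start; "wrist_torque": the same for the moment, N m; "grip_width": finger opening in m.
Only numpy, scipy, OpenCV 4.12 (cv2) and the standard library are available. Lean on these libraries where they do the work, as an engineer would, in place of code of your own. Each camera call takes 0.05 s, during which the arm holds its last target.

## Working session

There is one attempt and no reset: what is moved stays moved. The work goes in short steps, Python scripts to look and compute and a tool call to move; the robot and the scene stay as the last step left them, time stands still between calls to the robot, and variables do not carry over. Pictures are saved under pics/ and viewed, and the job is handed in when it is done.

Besides the shell and the picture viewer there is one more tool, called after ">>>" as a command line: name --argument value ..., lists and objects as JSON in quotes. servo_tool: Moves the arm, as the interface text tells. Its arguments: {"type":"object","properties":{"commands":{"type":"array","items":{"type":"number"}},"jaw":{"type":"number"},"newtons":{"type":"number"}},"required":["commands"]}

```bash
ls; mkdir -p pics; cat > h.py <<'E'
import numpy as np,cv2
from cell import monitor, read_camera, camera_info, env, look_for
def ray(info,u,v):
    K=np.array(info["camera_matrix"]);k=info["k1"]
    x=(u-K[0,2])/K[0,0];y=(v-K[1,2])/K[1,1]
    a,b=x,y
    for _ in range(20):
        r=a*a+b*b;a,b=x/(1+k*r),y/(1+k*r)
    return np.array([a,b,1.])
def onplane(info,u,v,z):
    R=np.array(info["R"]);t=np.array(info["t"]);d=R.T@ray(info,u,v);c=-R.T@t
    return c+d*(z-c[2])/d[2]
def deproj(info,u,v,d):
    R=np.array(info["R"]);t=np.array(info["t"]);return R.T@(ray(info,u,v)*d-t)
E
python3 - <<'E'
from h import *
for c in("scene","top"):
    im,d=read_camera(c);cv2.imwrite(f"pics/{c}0.png",im[:,:,::-1]);np.save(f"{c}0.npy",d)
    for n in("tub_1","parts_tray"):
        for r in look_for(c,n): print(c,n,r)
o=monitor.get_obs();print(o)
E
```

```text
pics
scene tub_1 {'box': [447.8, 216.2, 35.0, 44.8], 'conf': 0.79}
scene tub_1 {'box': [324.8, 154.8, 26.3, 38.7], 'conf': 0.75}
scene tub_1 {'box': [288.0, 286.5, 32.4, 49.6], 'conf': 0.72}
scene tub_1 {'box': [317.2, 235.6, 27.7, 45.1], 'conf': 0.71}
scene tub_1 {'box': [216.3, 281.9, 38.7, 52.4], 'conf': 0.57}
scene parts_tray {'box': [342.8, 191.6, 84.4, 65.6], 'conf': 0.58}
top tub_1 {'box': [205.3, 208.8, 29.8, 23.9], 'conf': 0.91}
top tub_1 {'box': [240.4, 247.8, 29.8, 25.4], 'conf': 0.75}
top tub_1 {'box': [296.7, 221.2, 24.4, 28.8], 'conf': 0.74}
top tub_1 {'box': [385.7, 146.9, 28.7, 31.5], 'conf': 0.73}
top tub_1 {'box': [394.5, 293.6, 28.5, 24.0], 'conf': 0.7}
top parts_tray {'box': [357.6, 194.3, 52.4, 74.6], 'conf': 0.56}
{'time_s': 0.3, 'qpos': array([-69.89189396,  18.40984789,  -4.01688213,  83.12781758,
         1.29423817,  78.53979804,  -3.26140761]), 'joint_velocities': array([-0.01215447, -0.16157418, -0.02564415, -0.16189389,  0.06387594,
        0.17982401,  0.01587274]), 'effort': array([-1.89070606e-04, -4.90528321e+01, -4.02741088e-01, -3.12217534e+01,
       -6.36935164e-02,  3.85795918e-02,  9.93704566e-05]), 'tool_pos': array([0.21480724, 0.61332369, 0.22220553]), 'tool_rot': array([-1.79967663e+02,  2.48404468e-03,  1.60700323e+02]), 'force': array([-0.52645276, -0.01267272, -0.08826687]), 'wrist_torque': array([ 0.01307004,  0.01659645, -0.00387769]), 'grip_width': 0.08693828188090115}
```

View pics/scene0.png

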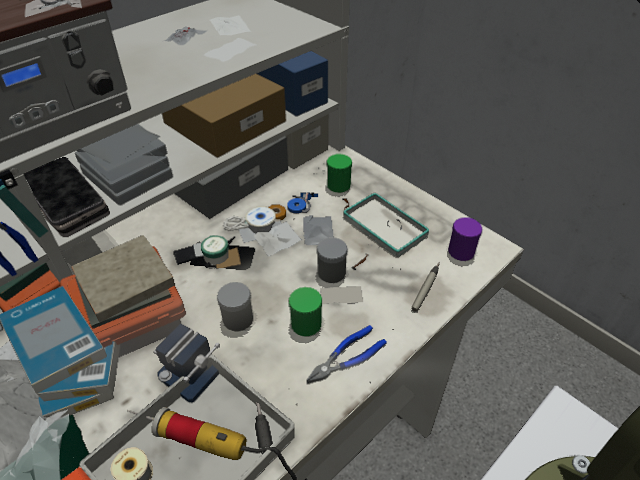

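View pics/top0.png

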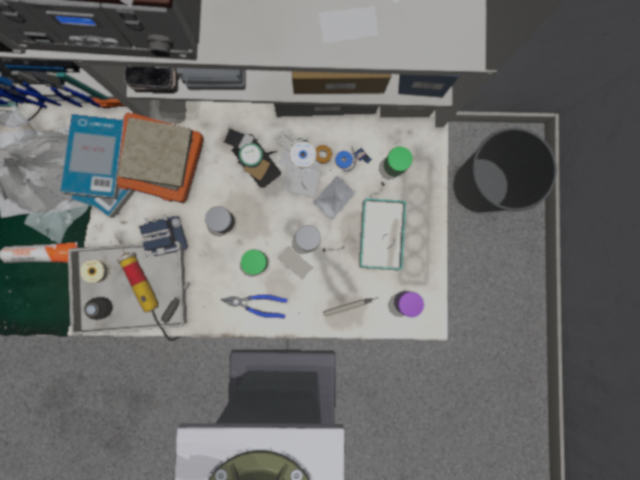

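```bash
python3 - <<'E'
from h import *
im=cv2.imread("pics/top0.png")[110:340,170:450]
cv2.imwrite("pics/topcrop.png",cv2.resize(im,None,fx=2.6,fy=2.6,interpolation=cv2.INTER_CUBIC))
im=cv2.imread("pics/scene0.png")[140:350,200:500]
cv2.imwrite("pics/scenecrop.png",cv2.resize(im,None,fx=2.6,fy=2.6,interpolation=cv2.INTER_CUBIC))
i=camera_info("top");d=np.load("top0.npy")
for b in([205.3,208.8,29.8,23.9],[240.4,247.8,29.8,25.4],[296.7,221.2,24.4,28.8],[385.7,146.9,28.7,31.5],[394.5,293.6,28.5,24.0],[357.6,194.3,52.4,74.6]):
    u,v=b[0]+b[2]/2,b[1]+b[3]/2
    print(b,deproj(i,u,v,d[int(v),int(u)]).round(3),onplane(i,u,v,.03).round(3))
R=np.array(i["R"]);print(R.round(3),-R.T@i["t"])
E
```

```text
[205.3, 208.8, 29.8, 23.9] [0.54  0.078 0.059] [0.543 0.084 0.03 ]
[240.4, 247.8, 29.8, 25.4] [0.469 0.012 0.059] [0.469 0.016 0.03 ]
[296.7, 221.2, 24.4, 28.8] [ 0.516 -0.085  0.058] [ 0.518 -0.085  0.03 ]
[385.7, 146.9, 28.7, 31.5] [ 0.656 -0.252  0.059] [ 0.663 -0.258  0.03 ]
[394.5, 293.6, 28.5, 24.0] [ 0.391 -0.27   0.059] [ 0.389 -0.277  0.03 ]
[357.6, 194.3, 52.4, 74.6] [ 0.531 -0.232  0.004] [ 0.529 -0.228  0.03 ]
[[ 0.018 -1.     0.026]
 [-0.998 -0.019 -0.058]
 [ 0.058 -0.025 -0.998]] [ 0.45906783 -0.08869036  0.88929914]
```

View pics/topcrop.png

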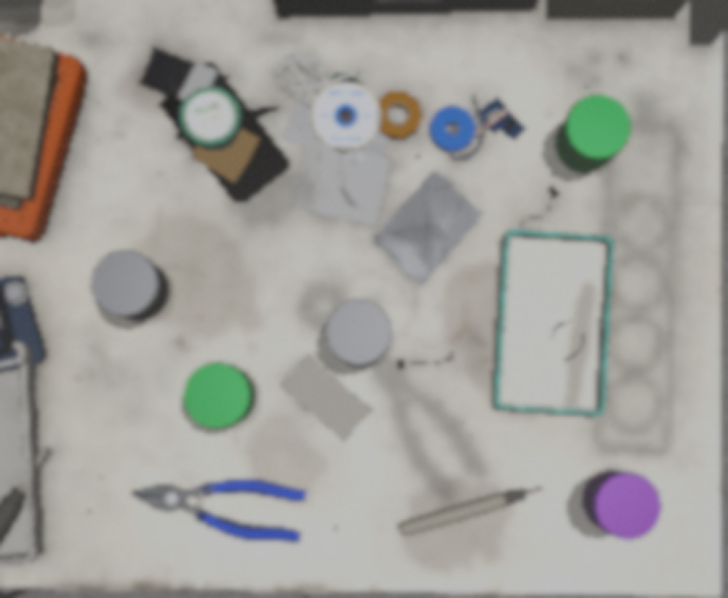

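View pics/scenecrop.png

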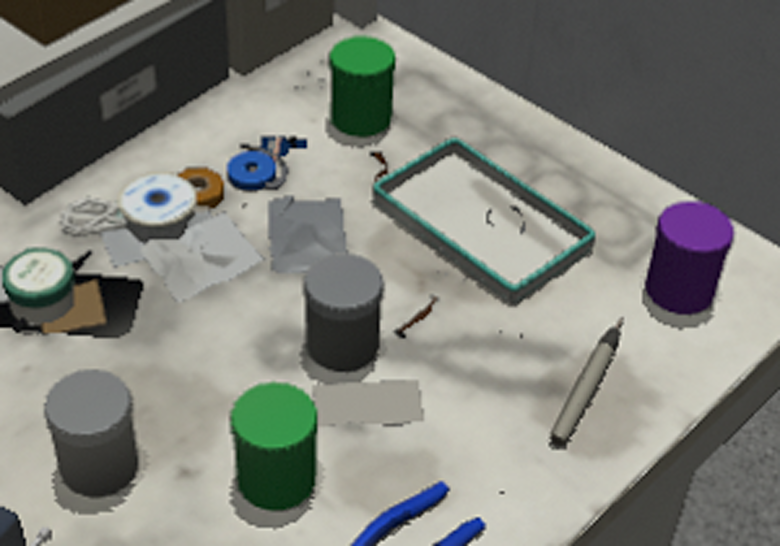

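```bash
python3 - <<'E'
from h import *
i=camera_info("top");d=np.load("top0.npy");im=cv2.imread("pics/top0.png")
P=np.full((480,640,3),np.nan)
for v in range(100,345):
    for u in range(60,460):
        if d[v,u]>0:P[v,u]=deproj(i,u,v,d[v,u])
np.save("P.npy",P)
# tub lids
for c in((219,221),(308,237)):
    for (a,b) in [c]:
        s=P[b-22:b+22,a-22:a+22].reshape(-1,3);s=s[(s[:,2]>.05)&(s[:,2]<.068)];(x,y),r=cv2.minEnclosingCircle(s[:,:2].astype(np.float32))
        print(c,len(s),s.mean(0).round(4),x,y,r,s.min(0),s.max(0))
# heights map coarse print over the area
# tray by colour
hsv=cv2.cvtColor(im,cv2.COLOR_BGR2HSV);m=((hsv[...,0]>75)&(hsv[...,0]<100)&(hsv[...,1]>80)).astype(np.uint8);m[:,:340]=0;m[:185]=0;m[285:]=0;m[:,430:]=0
ys,xs=np.nonzero(m);print(len(xs),xs.min(),xs.max(),ys.min(),ys.max())
w=np.array([onplane(i,u,v,.012)[:2] for u,v in zip(xs,ys)],np.float32)
print(cv2.minAreaRect(w)); print(cv2.boxPoints(cv2.minAreaRect(w)))
# tall things near
m=(P[...,2]>.02)
n,l,st,ce=cv2.connectedComponentsWithStats(m.astype(np.uint8))
for k in range(1,n):
    if st[k,4]>15: q=P[l==k]; print(st[k],q.min(0).round(3),q.max(0).round(3))
E
```

```text
(219, 221) 555 [0.5443 0.083  0.0589] 0.5444851517677307 0.08367154002189636 0.024779120460152626 [0.5213942  0.05908526 0.05052541] [0.56784881 0.10783062 0.06489341]
(308, 237) 510 [ 0.5132 -0.0832  0.059 ] 0.5133826732635498 -0.08331581205129623 0.024108709767460823 [ 0.48963771 -0.10557286  0.05355248] [ 0.53602293 -0.05940422  0.06305225]
3 403 404 202 203
((0.5882210731506348, -0.26911765336990356), (0.001976459054276347, 0.001970804762095213), 1.1888154745101929)
[[ 0.5872126  -0.26815295]
 [ 0.5872535  -0.27012336]
 [ 0.5892295  -0.27008235]
 [ 0.58918864 -0.26811194]]
[   60   100   144   138 12252] [0.507 0.116 0.02 ] [0.774 0.391 0.171]
[ 175  100  285   26 2942] [ 0.741 -0.348  0.02 ] [0.775 0.155 0.149]
[290 141  27  27 563] [ 0.65  -0.095  0.024] [ 0.701 -0.045  0.033]
[239 143  24  24 446] [0.651 0.008 0.021] [0.694 0.053 0.035]
[385 146  28  29 596] [ 0.641 -0.276  0.02 ] [ 0.688 -0.229  0.064]
[204 206  30  27 613] [0.521 0.059 0.02 ] [0.568 0.108 0.065]
[  68  214  117  121 3709] [0.328 0.145 0.02 ] [0.551 0.361 0.083]
[295 225  26  26 516] [ 0.49  -0.106  0.024] [ 0.536 -0.059  0.063]
[241 249  27  26 552] [ 0.444 -0.007  0.02 ] [0.49  0.039 0.064]
[ 81 260  24  22 424] [0.425 0.297 0.02 ] [0.465 0.337 0.036]
[395 291  30  27 595] [ 0.37  -0.299  0.021] [ 0.418 -0.251  0.064]
[ 84 296  26  25 489] [0.353 0.286 0.02 ] [0.398 0.327 0.053]
[161 300  16  21 105] [0.354 0.164 0.02 ] [0.392 0.191 0.025]
```

```bash
python3 - <<'E'
from h import *
i=camera_info("top");d=np.load("top0.npy")
c=np.array([onplane(i,170+a/2.6,110+b/2.6,.014) for a,b in((505,230),(612,237),(603,415),(494,408))])
print(c.round(4)); print(c.mean(0)); print(np.linalg.norm(np.roll(c,-1,0)-c,axis=1))
e=c[0]-c[3];print("long axis deg",np.degrees(np.arctan2(e[1],e[0])))
for nm in("top","scene"):
    i=camera_info(nm);d=np.load(nm+"0.npy")
    Q=np.array([deproj(i,u,v,d[v,u]) for v in range(0,480,2) for u in range(0,640,2) if d[v,u]>0])
    print(nm)
    for x in np.arange(.2,.85,.05):
        print(round(x,2),[ (lambda s: int(1000*s[:,2].max()) if len(s) else -999)(Q[(abs(Q[:,0]-x-.025)<.025)&(abs(Q[:,1]-y-.025)<.025)]) for y in np.arange(-.35,.75,.05)])
E
```

```text
[[ 0.5943 -0.1915  0.014 ]
 [ 0.5907 -0.2724  0.014 ]
 [ 0.4566 -0.2666  0.014 ]
 [ 0.4603 -0.1849  0.014 ]]
[ 0.52546417 -0.22885284  0.014     ]
[0.08096862 0.13418268 0.08174971 0.13409527]
long axis deg -2.79952151389154
top
0.2 [-999, -999, -999, -757, -754, -755, -747, -754, -754, -752, -999, -999, -999, -999, -757, -999, -999, -999, -999, -752, -752, -751]
0.25 [-999, -999, -999, -999, -999, -999, -999, -999, -999, -999, -999, -999, -999, -999, -999, -999, -999, -999, -999, -999, -999, -999]
0.3 [5, 4, 6, 4, 4, 5, 5, 4, 4, 37, 37, 37, 36, 38, 7, 8, 8, -999, -999, -999, -999, -999]
0.35 [5, 62, 12, 15, 14, 6, 13, 12, 10, 37, 37, 41, 47, 52, 37, 7, 8, -999, -999, -999, -999, -999]
0.4 [5, 62, 11, 8, 4, 5, 12, 61, 9, 15, 39, 38, 34, 38, 36, 7, 6, 2, -999, -999, -999, -999]
0.45 [5, 19, 18, 17, 5, 63, 62, 64, 4, 5, 80, 81, 40, 38, 37, 34, 32, 4, -999, -999, -999, -999]
0.5 [5, 17, 8, 17, 61, 62, 5, 5, 64, 60, 82, 81, 50, 6, 32, 30, 16, 6, -999, -999, -999, -999]
0.55 [4, 17, 17, 17, 18, 11, 6, 4, 61, 100, 102, 71, 81, 84, 82, 73, 60, 14, -999, -999, -999, -999]
0.6 [4, 61, 62, 11,
[... 1344 characters left out ...]
 -999, -999]
0.55 [5, 17, 17, 18, 18, 13, 4, 4, 61, 100, 100, 72, 79, 83, 83, 62, -999, -999, -999, -999, -999, -999]
0.6 [4, 61, 61, 13, 15, 29, 23, 31, 4, 103, 102, 102, 80, 82, 82, -999, -999, -999, -999, -999, -999, -999]
0.65 [5, 62, 62, 11, 14, 31, 31, 34, 30, 102, 102, 102, 77, 80, 56, -999, -999, -999, -999, -999, -999, -999]
0.7 [312, 264, 264, 264, 265, 264, 264, 264, 416, 426, 420, 393, 268, 171, 23, -999, -999, -999, -999, -999, -999, -999]
0.75 [309, 265, 265, 269, 269, 265, 265, 265, 415, 423, 420, 264, 262, 114, 13, -999, -999, -999, -999, -999, -999, -999]
0.8 [295, 265, 265, 268, 267, 266, 264, 264, 198, 416, 416, 149, 124, 53, -999, -999, -999, -999, -999, -999, -999, -999]
```

```bash
cat >> h.py <<'E'
from scipy.spatial.transform import Rotation as Ro
def plan(wps,yaws,start=None):
    # wps: list of TCP positions (m) ; tool straight down; rounded mm/0.1deg
    o=monitor.get_obs()
    p=np.array(o["tool_pos"])*1000; R=Ro.from_euler("xyz",o["tool_rot"],degrees=True)
    out=[]
    for w,y in zip(wps,yaws):
        s=np.round(R.inv().apply(np.array(w)*1000-p))
        T=Ro.from_euler("xyz",[180,0,y],degrees=True)
        r=np.round((R.inv()*T).as_rotvec(degrees=True),1)
        p=p+R.apply(s);R=R*Ro.from_rotvec(r,degrees=True);out+= [list(s+0.)+list(r+0.)]
    for k in range(0,len(out),10):print("[",", ".join(", ".join("%g"%q for q in r) for r in out[k:k+10]),"]")
    print("end",p.round(1),R.as_euler("xyz",degrees=True).round(2))
def st():
    o=monitor.get_obs();print(o["time_s"],o["tool_pos"].round(4),o["tool_rot"].round(2),o["force"].round(2),o["grip_width"])
E
python3 - <<'E'
from h import *
s=np.linspace(0,1,21)[1:]
az=np.radians(70.7+(-9.2-70.7)*s);r=.65+(.52-.65)*s
plan([(a*np.cos(b),a*np.sin(b),.222-.06*k) for a,b,k in zip(r,az,s)],160.7-70.7*s)
E
```

```text
[ -45, -8, 3, 0, 0, 3.5, -44, -8, 3, 0, 0, 3.6, -44, -9, 3, 0, 0, 3.5, -43, -9, 3, 0, 0, 3.5, -43, -10, 3, 0, 0, 3.6, -42, -9, 3, 0, 0, 3.5, -42, -10, 3, 0, 0, 3.5, -41, -10, 3, 0, 0, 3.6, -41, -11, 3, 0, 0, 3.5, -40, -11, 3, 0, 0, 3.6 ]
[ -39, -11, 3, 0, 0, 3.5, -39, -11, 3, 0, 0, 3.5, -39, -12, 3, 0, 0, 3.6, -38, -12, 3, 0, 0, 3.5, -37, -12, 3, 0, 0, 3.5, -37, -12, 3, 0, 0, 3.6, -36, -13, 3, 0, 0, 3.5, -36, -13, 4, 0, 0, 3.5, -35, -13, 3, 0, 0, 3.6, -35, -13, 3, 0, 0, 3.5 ]
end [513.1 -83.5 161.5] [-1.7999e+02  3.0000e-02  9.0000e+01]
```

>>> servo_tool --commands '[-45, -8, 3, 0, 0, 3.5, -44, -8, 3, 0, 0, 3.6, -44, -9, 3, 0, 0, 3.5, -43, -9, 3, 0, 0, 3.5, -43, -10, 3, 0, 0, 3.6, -42, -9, 3, 0, 0, 3.5, -42, -10, 3, 0, 0, 3.5, -41, -10, 3, 0, 0, 3.6, -41, -11, 3, 0, 0, 3.5, -40, -11, 3, 0, 0, 3.6]' --jaw 87 --newtons 30

```text
time_s: 1.3
tool_pos: [0.5039, 0.2973, 0.1925]
tool_rot: [180.0, 0.0, 125.1]
force: [-0.4, 0.5, -1.2]
grip_width: 0.0873
```

>>> servo_tool --commands '[-39, -11, 3, 0, 0, 3.5, -39, -11, 3, 0, 0, 3.5, -39, -12, 3, 0, 0, 3.6, -38, -12, 3, 0, 0, 3.5, -37, -12, 3, 0, 0, 3.5, -37, -12, 3, 0, 0, 3.6, -36, -13, 3, 0, 0, 3.5, -36, -13, 4, 0, 0, 3.5, -35, -13, 3, 0, 0, 3.6, -35, -13, 3, 0, 0, 3.5]'

```text
time_s: 2.3
tool_pos: [0.5129, -0.0849, 0.1616]
tool_rot: [180.0, -0.0, 89.8]
force: [0.6, -0.3, -0.1]
grip_width: 0.087
```

>>> servo_tool --commands '[0, 0, 0, 0, 0, 0, 0, 0, 0, 0, 0, 0]'

```text
time_s: 2.5
tool_pos: [0.513, -0.084, 0.1617]
tool_rot: [180.0, -0.0, 89.9]
force: [0.4, 0.1, 1.1]
grip_width: 0.0871
```

>>> servo_tool --commands '[0, 0, 30, 0, 0, 0, 0, 0, 35, 0, 0, 0, 0, 0, 35, 0, 0, 0, 0, 0, 25, 0, 0, 0, 0, 0, 15, 0, 0, 0, 0, 0, 5, 0, 0, 0, 0, 0, 0, 0, 0, 0, 0, 0, 0, 0, 0, 0]'

```text
time_s: 3.3
tool_pos: [0.5145, -0.0831, 0.0177]
tool_rot: [179.9, -0.0, 90.0]
force: [0.1, 0.6, -0.5]
grip_width: 0.0871
```

>>> servo_tool --commands '[0, 0, 0, 0, 0, 0, 0, 0, 0, 0, 0, 0, 0, 0, 0, 0, 0, 0, 0, 0, 0, 0, 0, 0, 0, 0, 0, 0, 0, 0, 0, 0, 0, 0, 0, 0, 0, 0, 0, 0, 0, 0, 0, 0, 0, 0, 0, 0, 0, 0, 0, 0, 0, 0]' --jaw 30 --newtons 30

```text
time_s: 4.2
tool_pos: [0.513, -0.0833, 0.0166]
tool_rot: [-180.0, -0.0, 90.0]
force: [-1.4, -0.0, 1.9]
grip_width: 0.0456
```

Gripped at 45.6 mm (about the tub's 46 mm). Lifting and hefting.

>>> servo_tool --commands '[0, 0, -2, 0, 0, 0, 0, 0, -4, 0, 0, 0, 0, 0, -8, 0, 0, 0, 0, 0, -10, 0, 0, 0, 0, 0, -10, 0, 0, 0, 0, 0, -4, 0, 0, 0, 0, 0, -2, 0, 0, 0, 0, 0, 0, 0, 0, 0, 0, 0, 0, 0, 0, 0, 0, 0, 0, 0, 0, 0]'

```text
time_s: 5.2
tool_pos: [0.5128, -0.0833, 0.0561]
tool_rot: [-180.0, -0.0, 90.0]
force: [-0.1, -0.5, -3.9]
grip_width: 0.0461
```

>>> servo_tool --commands '[0, 0, 0, 0, 0, 0, 0, 0, 0, 0, 0, 0]'

```text
time_s: 5.4
tool_pos: [0.5131, -0.0833, 0.0563]
tool_rot: [-180.0, 0.0, 90.0]
force: [0.1, -0.8, -3.2]
grip_width: 0.0459
```

>>> servo_tool --commands '[0, 0, 0, 0, 0, 0, 0, 0, 0, 0, 0, 0]'

```text
time_s: 5.6
tool_pos: [0.5132, -0.0833, 0.0565]
tool_rot: [-180.0, 0.0, 90.0]
force: [-0.4, 0.4, -3.8]
grip_width: 0.0461
```

>>> servo_tool --commands '[0, 0, 0, 0, 0, 0, 0, 0, 0, 0, 0, 0]'

```text
time_s: 5.8
tool_pos: [0.5133, -0.0833, 0.0566]
tool_rot: [180.0, -0.0, 90.0]
force: [0.0, -0.6, -4.0]
grip_width: 0.0456
```

>>> servo_tool --commands '[-4, 0, -5, 0, 0, 0, -10, 1, -5, 0, 0, 0, -18, 2, 0, 0, 0, 0, -22, 2, 0, 0, 0, 0, -24, 2, 0, 0, 0, 0, -24, 2, 0, 0, 0, 0, -20, 1, 0, 0, 0, 0, -14, 1, 0, 0, 0, 0, -7, 1, 0, 0, 0, 0, -3, 0, 0, 0, 0, 0]'

```text
time_s: 6.8
tool_pos: [0.5253, -0.23, 0.0667]
tool_rot: [180.0, -0.0, 90.0]
force: [0.1, -0.2, -3.6]
grip_width: 0.0459
```

>>> servo_tool --commands '[0, 0, 0, 0, 0, 0, 0, 0, 0, 0, 0, 0, 0, 0, 0, 0, 0, 0]'

```text
time_s: 7.1
tool_pos: [0.5255, -0.2281, 0.0665]
tool_rot: [180.0, -0.0, 90.1]
force: [0.6, -0.2, -3.7]
grip_width: 0.0459
```

```bash
python3 - <<'E'
from h import *
st()
for c in("scene","top"):
    im,d=read_camera(c)
    a=im[150:300,300:500] if c=="scene" else im[150:320,300:450]
    cv2.imwrite(f"pics/{c}1.png",cv2.resize(a[:,:,::-1],None,fx=3.5,fy=3.5))
    st()
E
```

```text
7.1 [ 0.5255 -0.2281  0.0665] [ 1.800e+02 -4.000e-02  9.009e+01] [ 0.64 -0.18 -3.71] 0.045911513456482006
7.15 [ 0.5254 -0.2283  0.0665] [-1.800e+02 -4.000e-02  9.009e+01] [-0.36 -0.45 -4.  ] 0.04555903352085068
7.2 [ 0.5254 -0.2285  0.0665] [ 1.800e+02 -3.000e-02  9.007e+01] [-0.28  0.57 -4.43] 0.04570740173329269
```

View pics/scene1.png

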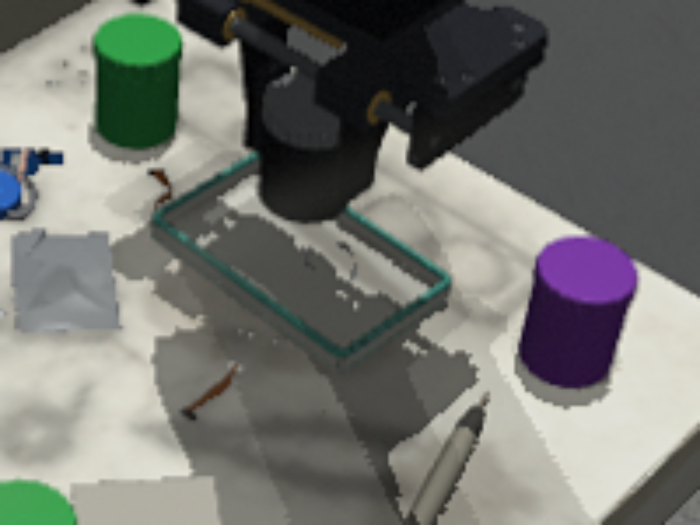

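>>> servo_tool --commands '[0, 0, 4, 0, 0, 0, 0, 0, 8, 0, 0, 0, 0, 0, 10, 0, 0, 0, 0, 0, 10, 0, 0, 0, 0, 0, 6, 0, 0, 0, 0, 0, 4, 0, 0, 0, 0, 0, 1, 0, 0, 0, 0, 0, 0, 0, 0, 0, 0, 0, 0, 0, 0, 0]'

```text
time_s: 8.1
tool_pos: [0.5256, -0.2295, 0.0239]
tool_rot: [180.0, 0.0, 90.0]
force: [-0.1, 0.3, -3.6]
grip_width: 0.0454
```

The crop shows the tub held upright over the tray, its underside near crop (305,200), clear of the rim. I'll lower it the last millimetres slowly.

>>> servo_tool --commands '[0, 0, 1, 0, 0, 0, 0, 0, 1, 0, 0, 0, 0, 0, 1, 0, 0, 0, 0, 0, 0, 0, 0, 0, 0, 0, 0, 0, 0, 0]'

```text
time_s: 8.6
tool_pos: [0.5252, -0.2293, 0.0205]
tool_rot: [-180.0, -0.0, 90.0]
force: [-0.1, 0.2, -3.7]
grip_width: 0.0456
```

>>> servo_tool --commands '[0, 0, 1, 0, 0, 0, 0, 0, 0, 0, 0, 0, 0, 0, 0, 0, 0, 0]'

```text
time_s: 8.9
tool_pos: [0.5254, -0.2294, 0.0196]
tool_rot: [180.0, 0.0, 90.0]
force: [0.4, 0.6, -3.5]
grip_width: 0.0459
```

>>> servo_tool --commands '[0, 0, 1, 0, 0, 0, 0, 0, 0, 0, 0, 0, 0, 0, 0, 0, 0, 0]'

```text
time_s: 9.2
tool_pos: [0.5254, -0.2294, 0.0196]
tool_rot: [180.0, -0.0, 90.0]
force: [-3.2, 1.2, 4.7]
grip_width: 0.0458
```

Contact (upward force). Open, then retreat.

>>> servo_tool --commands '[0, 0, 0, 0, 0, 0, 0, 0, 0, 0, 0, 0, 0, 0, 0, 0, 0, 0, 0, 0, 0, 0, 0, 0, 0, 0, 0, 0, 0, 0, 0, 0, 0, 0, 0, 0, 0, 0, 0, 0, 0, 0]' --jaw 80

```text
time_s: 9.9
tool_pos: [0.5252, -0.2293, 0.0185]
tool_rot: [180.0, -0.0, 90.0]
force: [-0.8, -0.0, -0.2]
grip_width: 0.0795
```

>>> servo_tool --commands '[0, 0, -5, 0, 0, 0, 0, 0, -15, 0, 0, 0, 0, 0, -30, 0, 0, 0, 0, 0, -40, 0, 0, 0, 0, 0, -40, 0, 0, 0, 20, 0, -30, 0, 0, 0, 40, 0, 0, 0, 0, 0, 40, 0, 0, 0, 0, 0, 30, 0, 0, 0, 0, 0, 15, 0, 0, 0, 0, 0]'

```text
time_s: 10.9
tool_pos: [0.5255, -0.0808, 0.18]
tool_rot: [179.9, -0.1, 90.2]
force: [0.8, 0.1, -0.9]
grip_width: 0.0801
```

```bash
python3 - <<'E'
from h import *
for c in("scene","top"):
    im,d=read_camera(c)
    cv2.imwrite(f"pics/{c}2.png",im[:,:,::-1]);np.save(f"{c}2.npy",d)
    i=camera_info(c)
    print(c,[r["box"] for r in look_for(c,"tub_1")])
    for cx,cy in((.525,-.229),(.544,.083)):
        Q=np.array([deproj(i,u,v,d[v,u]) for v in range(140,345) for u in range(170,460) if d[v,u]>0])
        s=Q[(np.hypot(Q[:,0]-cx,Q[:,1]-cy)<.045)&(Q[:,2]>.05)&(Q[:,2]<.075)]
        if len(s):
            s=s[s[:,2]>np.median(s[:,2])-.005]
            print(s.mean(0),len(s),s.min(0),s.max(0),np.linalg.lstsq(np.c_[s[:,:2],np.ones(len(s))],s[:,2],rcond=None)[0][:2])
st()
E
```

```text
scene [[447.9, 214.6, 33.5, 47.3], [371.6, 189.7, 32.0, 41.1], [289.2, 286.7, 31.0, 48.1], [323.0, 160.5, 21.8, 32.7], [217.0, 282.7, 39.2, 51.9]]
[ 0.52358074 -0.22659637  0.06269787] 452 [ 0.50149626 -0.25092166  0.0577608 ] [ 0.54833261 -0.20533191  0.06637016] [ 0.03715172 -0.04305379]
[0.54174692 0.08447345 0.05924134] 708 [0.51844747 0.06020844 0.05440151] [0.56753413 0.10622967 0.06287072] [ 0.02120354 -0.01711914]
top [[206.3, 207.8, 20.0, 26.2], [370.8, 219.4, 27.3, 26.0], [394.9, 289.8, 27.5, 29.1], [384.5, 149.2, 31.5, 25.0]]
[ 0.5258802  -0.22874086  0.06202585] 508 [ 0.5031669  -0.25291386  0.05752014] [ 0.54992069 -0.20635841  0.06576346] [ 0.00693595 -0.00832449]
[0.54509776 0.08745411 0.0589842 ] 436 [0.52131736 0.06994574 0.05484475] [0.56770415 0.1079381  0.0627552 ] [-0.00276444  0.0026383 ]
11.1 [ 0.5254 -0.0853  0.1795] [1.7992e+02 3.0000e-02 8.9990e+01] [ 0.11 -0.61 -0.15] 0.07998536999174273
```

View pics/scene2.png

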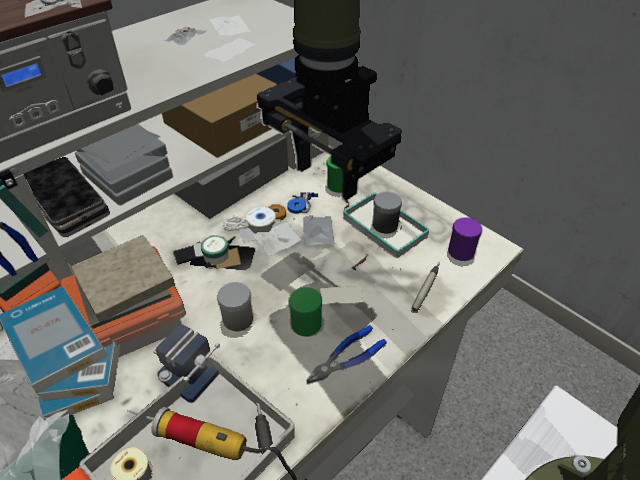

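View pics/top2.png

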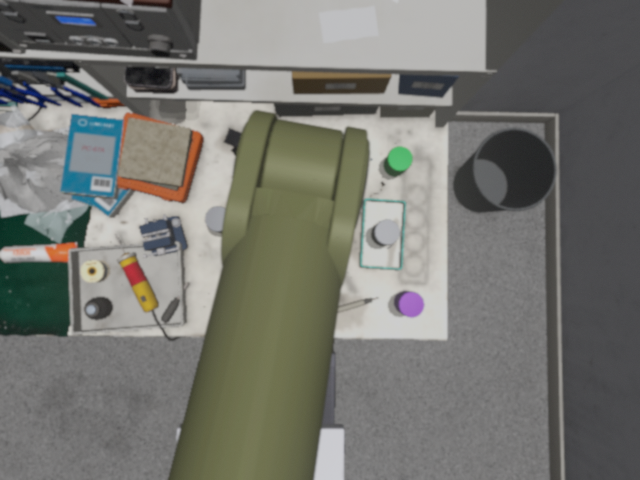

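Both views show the heavy tub upright in the middle of the tray, at scene (387,212) and top (385,233). Its lid is at z ≈ 0.062 m, against 0.061 expected. The other grey tub still stands at scene (235,306), and the gripper is clear.

```bash
python3 -c "
from h import *
print(env.sign_off()); st()"
```

```text
the job is handed in; nothing more can be done
None
the job is handed in; nothing more can be done
```

I hefted the grey tub nearer the tray. It read about 3.2 to 4.4 N, mostly near 3.8 N, with around 1 N of noise, so it is the heavy one (the light tub weighs 0.8 N). I lowered it slowly until it touched the tray floor, released it, backed off and handed the job in at about 11 s of the 58 s allowed.

- **Heavy tub:** it sits at about (0.526, -0.229) m, within about 1 mm of the measured tray centre. The top camera shows its lid level. The scene camera's depth fit gave about 3°, well inside the 10° limit.
- **Light tub:** I never touched it. It still stands upright on the bench at about (0.545, 0.085) m, clear of the tray. That means I judged it light by elimination and did not heft it. Its position differs by 2 to 4 mm between readings, because the arm partly hid it from the top camera.
- **Look-alikes:** I left the green and purple tubs alone.

No check failed, and no verdict was reported at hand-in.

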